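# Release a clamped eye bar with the reversing ratchet and put it on the green post

### The arm

A 6-joint arm with a two-finger parallel gripper is mounted at the origin on the work surface. World frame = base frame: x ahead of the robot, y to its left, z up, the work surface at z = 0. Lengths are in m, angles in rad, forces in N, time in s.
With the tool pointing down it reaches from about 0.375 to 0.9 m from the base axis. Payload 3.1 kg.
Tool frame: the origin (TCP) lies midway between the tips of the shut fingers; the grasp point (between the pads) lies 19 mm behind it; z points along the fingers, x is the direction in which the jaws open and shut, and the axes are right-handed (so a half turn about z gives the same grasp; the last joint's range is limited). The gripper opens to 85 mm and grips with 20 to 120 N. Pads are 22 mm wide; open, the fingers measure 114 mm over their backs; the gripper's body (76 mm by 85 mm) begins 54 mm behind the grasp point. The pads swing forward as they close: fully open they stand 13 mm farther back than shut.
Start: joints at [-1.506, 0.527, 1.433, -0, 1.181, -0.178], TCP at [0.151, -0.606, 0.231] pointing down, gripper open.
Joint ranges: [-3.08, 3.08], [-0.75, 2.2], [0.22, 2.44], [-1.43, 4.57], [0, 2.65], [-2.85, 2.85]. Speed limits (rad/s): [2.79, 2.79, 3.14, 3.14, 3.14, 3.14].

### API

Orientations are given as a unit quaternion [w, x, y, z].
In Python, from bench import bot, optics, workorder gives the robot as it stands. The module is installed in compiled form; this text tells all that it offers.
- The arm moves only by the tool move_arm, never from a script. Its argument "commands" is a list of rows, each a list of 2 entries, a list of its own where there are three numbers: the shift along the tool's x, y, z in m, then the turn about the tool's z in degrees. In form: [[[x, y, z], roll], ...]. A call has 1 to 10 rows; each row is the pose to reach, as a shift and turn from the pose commanded when the call began, along the tool's axes at that moment; what a row does not reach only later rows make up. A row lasts 1/8 s, in which the tool goes at most 62.5 mm and 10.7 degrees, less where a joint would pass 70% of its speed; a pose out of reach is approached as far as the arm can. A call with a gripper value outside its range is refused whole. "fingers" is the finger opening in m, from 0 to 0.0854, set as the call begins (left out, the last holds). The fingers move at their own pace and stop on an object; "force" is the grip in N (left out, the last holds). Time passes only in rows, so rows that repeat a pose let the fingers close. It gives the time, the measured TCP pose, the force and the opening at its end, in the units of the state.
- bot.get_obs(): the state, without advancing time (a new reading comes with each control period).
- optics.get_image(name): name is "scene" or "top" or "wrist"; returns a dict with "image" (400x640x3 uint8, blue, green, red), "depth" (400x640 float32, m along the optical axis (not along the pixel's ray), 0 where there is no reading), "fovy" (degrees; the focal length in pixels is half the picture's height over the tangent of half this angle, whatever the lens; pixels are square), "cx", "cy" (the principal point, pixels), "eye" and "attitude" of the camera in the world. Camera axes: x right, y down, z forward; pixel columns grow to the right and rows downward; lengths in m; the calibration is good to about 2 mm. A picture is of the moment at which its call begins.
- workorder.hand_in(): hands the job in, once; it reports no verdict.
The state is a dict: "time": time; "joints": joint angles; "qd": joint speeds; "tau": joint torques, N m; "eef_pos": TCP position; "ee_rot": TCP orientation; "ft_force": force on the tool from outside, world axes, zero at the start; "wrist_torque": the same for the moment, N m; "gripper_width": finger opening in m.
Only numpy, scipy, OpenCV 4.12 (cv2) and the standard library are available. Lean on these libraries where they do the work, as an engineer would, in place of code of your own. Each camera call takes 0.05 s, during which the arm holds its last target.

### The job

The ratchet on the clamp bolt is still set to tighten. Flip its red direction lever fully over to the loosening side, then swing the handle anticlockwise (seen from above) until the bolt and its yellow hold-down dog have turned about a quarter turn and the bar is free; turn the bolt with the ratchet only, never by pushing the dog. Then lift the aluminium eye bar out and thread its eye onto the green post so that it lies flat on the table, let go, and leave the loose tools and the cup where they are.

Things in the scene. Friction and masses are not known exactly. Their poses are not given: they have to be found in the camera images.
- fixture: Fixed blue plate 100 x 255 x 15 mm. Origin: on the vertical bolt axis at table height; +y points from the bolt along the clamped bar. Plate: y -50 to +205, x -50 to +50 mm. 8 mm brass pins, 9 mm high, locate the bar with 1.5 mm play: at x +-21.5, y 45 and 138 mm, and at its far end. Up the bolt: yellow dog, dark socket (radius 16 mm), ratchet head (radius 30 mm, 60 to 84 mm above the table).
- bolt_turn (a joint): Turn of the hex bolt with socket and yellow dog (one rigid part), rad, positive anticlockwise from above (loosening). 0 = tight, a hard stop; other stop at 2.0. Needs about 0.45 N m (4 N at 120 mm), stays where left. At 0 the dog points along fixture +y, its toe 20 mm over the bar's end and 1.5 mm above it, so the bar cannot be lifted. Clear of the bar from about 1.15; 1.2 or more is wanted.
- bolt: Yellow hold-down dog, a bar 18 mm wide, 10 mm thick, 28 to 39 mm above the table. Origin on the bolt axis at table height; its +y axis points to its toe, 54 mm out. One part with bolt and socket; must not be pushed.
- ratchet (a joint): Handle angle about the bolt axis, rad, positive anticlockwise from above; near 0 at the start, no stops, 0.2 N m friction. Lever on loosen: an anticlockwise swing carries the bolt along once a tooth catches (after 0 to 0.5 rad; 14 teeth), a clockwise swing clicks freely. Lever on tighten: an anticlockwise swing only clicks and turns nothing, a clockwise one is blocked by the tight bolt.
- handle_grip (a point): On the handle's middle line, 130 mm out from the bolt axis, 72 mm above the table. x axis points outward along the handle, z up, y to the anticlockwise side. The blue grip, radius 13 mm, runs level from 105 to 235 mm out; inward of it a steel shank of radius 8 mm. Free space beneath (the plate is lower).
- lever (a joint): Direction lever on the ratchet head, rad, stops at -0.48 and 0.48. Negative (start) = tighten, positive = loosen; flipped above 0.3. Vertical pivot 38 mm out from the bolt axis along the handle; the lever points inward over the bolt axis. With the handle pointing away from you, the tab starts on the left (tighten) and must go to the right (loosen). Stays where left; about 2 N at the tab moves it.
- lever_tab (a point): Upright red tab at the lever's free end, 44 mm from the lever's pivot: 14 mm long along the lever, 7 mm thick, foot 91 and top 112 mm above the table; this point is at 102 mm. x axis points from tab to pivot, z up. To flip, push its +y face about 40 mm towards -y.
- bar_mid (a point): Grip point of the loose aluminium bar, about 0.35 kg: its middle in width and height, near the balance point. Shank 32 mm wide (x), 12 mm thick (z), along y from -66 to +46 mm from here; the eye's centre lies 62 mm along +y. At the start it lies flat on the plate, underside 15 mm above the table, this point 100 mm along fixture +y from the bolt axis.
- bar_eye (a point): Centre of the hole in the bar's eye, half-way up: a ring 48 mm outside, 30 mm hole, 12 mm thick. Same axes as bar_mid.
- green_post_top (a point): Top centre of the fixed upright green post, 14 mm diameter, 75 mm high, tapered at the top 10 mm, standing straight on the table.
- red_post_top (a point): Top centre of an identical red post (not to be used); the two swap places. They stand to the left of the fixture.
- try_square: Loose bystander: steel try square 150 x 100 mm, lying flat, at most 14 mm high; origin at its corner.
- pliers: Loose bystander: pliers, red handles, 160 mm long, 16 mm high; origin near the middle.
- wire_brush: Loose bystander: wooden wire brush 220 x 30 x 36 mm; origin at the middle of its underside.
- magnet_square: Loose bystander: red magnet block 70 x 65 x 22 mm; origin at the middle of its underside.
- tin_cup: Loose bystander: metal cup 72 mm wide, 85 mm high; origin at the middle of its foot.

How it is judged:
By the outcome, as a careful person would: the job done as asked, in the order asked, and still so for the second after the job is handed in, with the robot touching nothing.
It also fails if it takes over 69 s, if anything falls off the work surface, if the arm or the gripper's body presses on something with over 40 N, if the wrist force passes 120 N, or if a joint passes its speed limit or range.

## Working session

There is one attempt and no reset: what is moved stays moved. The work goes in short steps, Python scripts to look and compute and a tool call to move; the robot and the scene stay as the last step left them, time stands still between calls to the robot, and variables do not carry over. Pictures are saved under pics/ and viewed, and the job is handed in when it is done.

Besides the shell and the picture viewer there is one more tool, called after "Call:" as name(argument=value, ...), one argument or row to a line, values as JSON. move_arm: Moves the arm, as the interface text tells. Its arguments: {"type":"object","properties":{"commands":{"type":"array","items":{"type":"array"}},"fingers":{"type":"number"},"force":{"type":"number"}},"required":["commands"]}

```bash
mkdir -p pics; cat > h.py <<'E'
import numpy as np, cv2
from bench import bot, optics, workorder
from scipy.spatial.transform import Rotation as R
def snap(n,f):
    d=optics.get_image(n); cv2.imwrite('pics/'+f+'.png',d['image']); np.savez('pics/'+f+'.npz',**{k:np.array(v) for k,v in d.items()}); return d
def cam(d):
    f=200/np.tan(np.radians(float(d['fovy']))/2)
    a=np.array(d['attitude'],float)
    Rm=a if a.shape==(3,3) else R.from_quat(a[[1,2,3,0]]).as_matrix()
    return f,float(d['cx']),float(d['cy']),np.array(d['eye'],float),Rm
def ray(d,u,v,z):
    f,cx,cy,e,Rm=cam(d); r=Rm@np.array([(u-cx)/f,(v-cy)/f,1]); return e+r*(z-e[2])/r[2]
def cloud(d):
    f,cx,cy,e,Rm=cam(d); D=d['depth']; v,u=np.mgrid[0:400,0:640]
    return np.stack([(u-cx)/f*D,(v-cy)/f*D,D],-1)@Rm.T+e
def proj(d,p):
    f,cx,cy,e,Rm=cam(d); q=Rm.T@(np.array(p)-e); return q[0]/q[2]*f+cx,q[1]/q[2]*f+cy
E
python3 - <<'E'
from h import *
print(bot.get_obs())
for n in ['scene','top','wrist']:
    d=snap(n,n+'0'); print(n,d['fovy'],d['cx'],d['cy'],d['eye'],d['attitude'])
E
```

```text
{'time': 0.0, 'joints': array([-1.50551872e+00,  5.28483243e-01,  1.43394718e+00,  6.31539541e-07,
        1.18138763e+00, -1.78509611e-01]), 'qd': array([ 9.42856943e-04, -6.68686329e-04, -5.25885858e-05,  1.18867448e-03,
        7.85269256e-05, -2.41599080e-04]), 'tau': array([ 1.62256129e-04, -4.42348731e+01, -1.78025097e+01, -1.07100034e-04,
        8.41158297e-03,  1.89097130e-05]), 'eef_pos': array([ 0.15083628, -0.60576558,  0.23030886]), 'ee_rot': array([-8.30253733e-04,  7.87838121e-01, -6.15881366e-01, -7.40798283e-04]), 'ft_force': array([ 0.24675175,  0.08252828, -0.34544948]), 'wrist_torque': array([ 0.10365388, -0.00908397, -0.00129107]), 'gripper_width': 0.08536826082380986}
scene 55.044697230702674 323.1130660147367 195.73322675163027 [0.97964173 0.74117392 0.76571222] [-0.11303546  0.23083551  0.86771599 -0.42544908]
top 57.47408080749706 315.746770484292 194.61942427649947 [ 0.42165287 -0.03339775  1.14488193] [ 0.03031383 -0.69949666  0.71288372 -0.0397781 ]
wrist 68.11018295390177 319.1247026100963 199.4892193318459 [ 0.2161137  -0.58944531  0.37335268] [ 0.10694291  0.78015847 -0.61056004 -0.08445362]
```

View pics/top0.png

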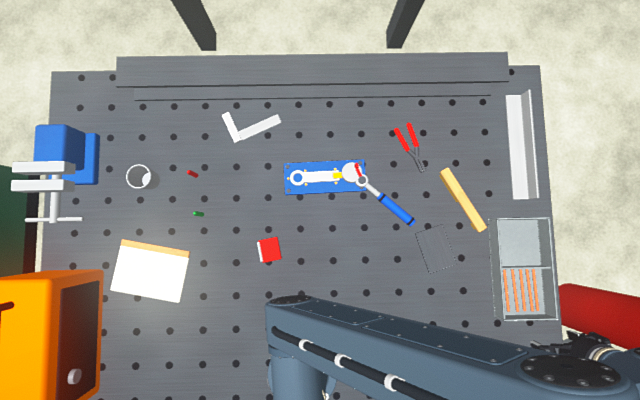

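View pics/scene0.png

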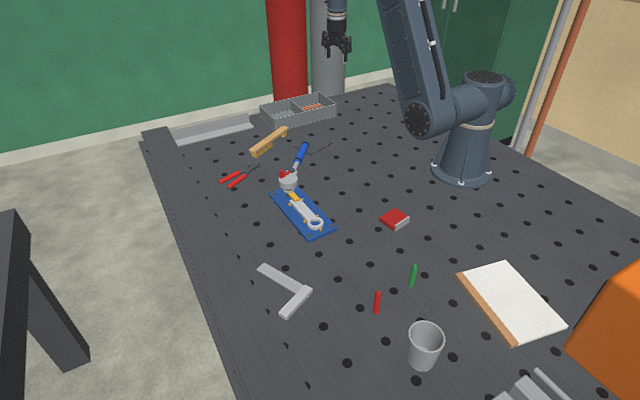

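View pics/wrist0.png

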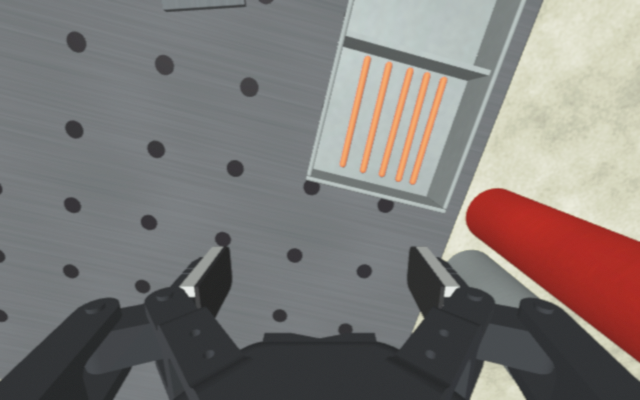

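The top view shows the blue fixture at about (325,177), with the ratchet at its right end, its handle running to (412,222) and the red tab at (358,168). The posts stand at (192,173) red and (198,213) green.

```bash
python3 - <<'E'
from h import *
d=dict(np.load('pics/top0.npz')); im=d['image']
cv2.imwrite('pics/top0z.png',cv2.resize(im[145:240,270:425],None,fx=5,fy=5,interpolation=cv2.INTER_CUBIC))
h=cv2.cvtColor(im,cv2.COLOR_BGR2HSV); P=cloud(d)
def pr(n,m,box):
    k=np.zeros(m.shape,bool); k[box[1]:box[3],box[0]:box[2]]=1; m=m&k
    c=max(cv2.findContours(m.astype(np.uint8),0,1)[0],key=cv2.contourArea)
    print(n,m.sum(),cv2.minAreaRect(c)); return m,c
H,S,V=h[...,0],h[...,1],h[...,2]
blue=(H>95)&(H<125)&(S>150)
m,c=pr('plate',blue,(270,145,368,205))
for p in cv2.boxPoints(cv2.minAreaRect(c)): print(ray(d,*p,.015).round(4))
m,c=pr('grip',blue,(372,180,425,240))
for p in cv2.boxPoints(cv2.minAreaRect(c)): print(ray(d,*p,.076).round(4))
print('gripdepth', np.median(P[m],0))
red=((H<8)|(H>172))&(S>150)
m,c=pr('tab',red,(345,150,368,185)); print(P[m].round(3)[:60:3])
m,c=pr('green',(H>45)&(H<80)&(S>120),(180,200,215,225)); q=P[m]; print(q[q[:,2]>.06].mean(0),q[:,2].max())
m,c=pr('red',red,(180,160,205,185)); q=P[m]; print(q[q[:,2]>.06].mean(0),q[:,2].max())
m,c=pr('yel',(H>20)&(H<35)&(S>150),(325,160,350,190)); print(P[m].mean(0))
E
```

```text
plate 1388 ((324.313720703125, 176.6704864501953), (31.467823028564453, 80.65850830078125), 87.08915710449219)
[0.6354 0.0504 0.015 ]
[ 0.6441 -0.2031  0.015 ]
[ 0.5445 -0.2049  0.015 ]
[0.5363 0.0465 0.015 ]
grip 332 ((396.0737609863281, 209.3114776611328), (35.08210372924805, 8.322397232055664), 39.80556869506836)
[ 0.5047 -0.2375  0.076 ]
[ 0.5233 -0.2539  0.076 ]
[ 0.4556 -0.3307  0.076 ]
[ 0.4372 -0.3142  0.076 ]
gripdepth [ 0.48036828 -0.28246464  0.08158144]
tab 38 ((357.5000305175781, 169.5), (13.281564712524414, 3.1622774600982666), 71.56504821777344)
[[ 0.614 -0.166  0.11 ]
 [ 0.611 -0.166  0.107]
 [ 0.609 -0.166  0.107]
 [ 0.605 -0.166  0.11 ]
 [ 0.603 -0.166  0.106]
 [ 0.602 -0.171  0.091]
 [ 0.6   -0.174  0.091]
 [ 0.597 -0.174  0.089]
 [ 0.594 -0.177  0.09 ]
 [ 0.591 -0.177  0.089]
 [ 0.588 -0.18   0.089]
 [ 0.585 -0.18   0.087]
 [ 0.582 -0.182  0.088]]
green 33 ((197.8113250732422, 213.66038513183594), (10.164681434631348, 3.5713741779327393), 15.945395469665527)
[0.48097176 0.30624956 0.06919187] 0.07477548353802366
red 41 ((192.00001525878906, 173.50001525878906), (11.180339813232422, 3.5777084827423096), 26.56505012512207)
[0.59235274 0.30387254 0.13638001] 1.1448819263461116
yel 47 ((337.0, 174.5), (8.0, 5.0), 0.0)
[ 0.59141146 -0.11544185  0.03795932]
```

View pics/top0z.png

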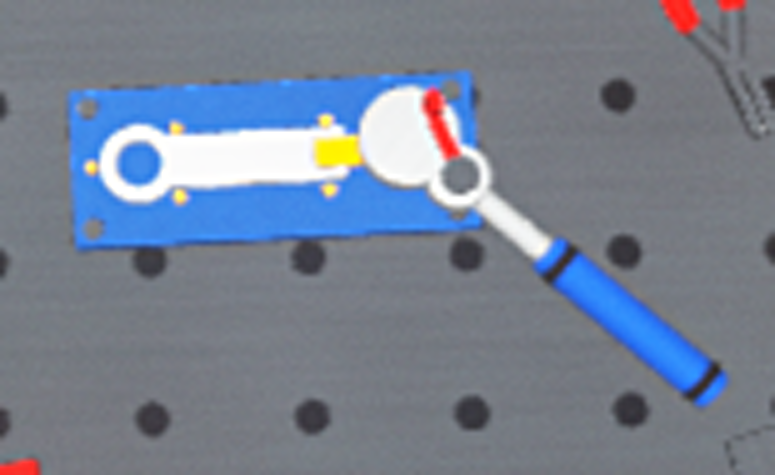

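```bash
cat >> h.py <<'E'
B=np.array([.5926,-.154]); th=np.radians(-131.)
def go(x,y,z,yaw=None):
    o=bot.get_obs(); q=np.array(o['ee_rot']); Rm=R.from_quat(q[[1,2,3,0]]).as_matrix()
    s=Rm.T@(np.array([x,y,z])-o['eef_pos']); yw=np.degrees(np.arctan2(Rm[1,0],Rm[0,0]))
    dr=None if yaw is None else -((yaw-yw+180)%360-180)
    print('shift',s.round(4),'roll',dr and round(dr,1),'yaw',yw.round(1),'tcp',o['eef_pos'].round(4),'F',o['ft_force'].round(1),'t',o['time'],'j',o['joints'].round(2))
def hf(n,u,t=th):
    U=np.array([np.cos(t),np.sin(t)]); N=np.array([-U[1],U[0]]); return B+n*N+u*U
E
python3 - <<'E'
from h import *
p=hf(.065,-.004); print(p); go(*p,.15,-41)
E
```

```text
[ 0.64428036 -0.193625  ]
shift [-0.2809 -0.5783  0.0812] roll -35.0 yaw -76.0 tcp [ 0.1509 -0.6059  0.2305] F [ 0.1  0.1 -0.5] t 0.15 j [-1.51  0.53  1.43 -0.    1.18 -0.18]
```

Call:
move_arm(
  commands=[
    [[-0.28,-0.578,0],-35],
    [[-0.28,-0.578,0],-35],
    [[-0.28,-0.578,0],-35],
    [[-0.28,-0.578,0],-35],
    [[-0.28,-0.578,0],-35],
    [[-0.28,-0.578,0],-35],
    [[-0.28,-0.578,0],-35],
    [[-0.28,-0.578,0],-35],
    [[-0.28,-0.578,0],-35],
    [[-0.28,-0.578,0],-35],
  ],
  fingers=0,
)

```text
time: 1.4
eef_pos: [0.6322, -0.2048, 0.231]
ee_rot: [0.0, 0.937, -0.35, -0.0]
ft_force: [0.3, -1.4, -0.1]
gripper_width: 0.0003
```

```bash
python3 - <<'E'
from h import *
p=hf(.065,-.004); go(*p,.15,-41)
E
```

```text
shift [ 0.0018 -0.0163  0.081 ] roll -0.0 yaw -41.0 tcp [ 0.6322 -0.2048  0.231 ] F [ 0.3 -1.4 -0.1] t 1.4 j [-0.48  0.58  1.33 -0.    1.23  0.24]
```

Call:
move_arm(
  commands=[
    [[0.002,-0.016,0.05],0],
    [[0.002,-0.016,0.08],0],
    [[0.002,-0.016,0.08],0],
  ],
)

```text
time: 1.78
eef_pos: [0.6409, -0.194, 0.1479]
ee_rot: [-0.0, 0.937, -0.35, -0.004]
ft_force: [0.5, 0.9, 0.7]
gripper_width: -0.0001
```

```bash
python3 - <<'E'
from h import *
p=hf(.065,-.004); go(*p,.096,-41)
d=snap('wrist','w1'); P=cloud(d)
h=cv2.cvtColor(d['image'],cv2.COLOR_BGR2HSV)
for n,p in [('tab',[.6086,-.1666,.112]),('bolt',[*B,.084]),('hg',[*hf(0,.13),.085]),('piv',[*hf(0,.038),.09])]: print(n,proj(d,p))
E
```

```text
shift [ 0.0027 -0.0026  0.0518] roll 0.0 yaw -41.0 tcp [ 0.6409 -0.194   0.1479] F [0.5 0.9 0.7] t 1.775 j [-0.46  0.68  1.38 -0.    1.09  0.25]
tab (np.float64(255.4235805689485), np.float64(226.22310741473004))
bolt (np.float64(236.09013062901505), np.float64(213.78390969093888))
hg (np.float64(247.57606229724576), np.float64(358.61812969374483))
piv (np.float64(237.79853321712977), np.float64(264.220066122417))
```

View pics/w1.png

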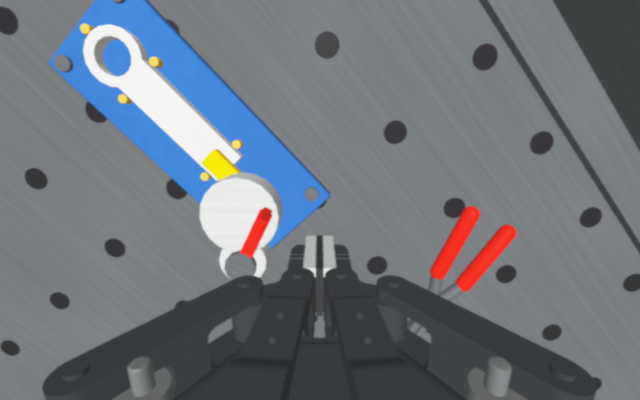

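The wrist view shows the head centred near (238,210), as predicted. The red tab is at about (265,213), roughly 14 px from where I expected it, so I'll measure it.

```bash
python3 - <<'E'
from h import *
d=dict(np.load('pics/w1.npz')); P=cloud(d); h=cv2.cvtColor(d['image'],cv2.COLOR_BGR2HSV)
m=((h[...,0]<8)|(h[...,0]>172))&(h[...,1]>150); m[:,:200]=0; m[:,300:]=0
v,u=np.nonzero(m); q=P[m]; t=q[:,2]>.1
print(len(q),q[:,2].max(),q[t].mean(0),u[t].mean(),v[t].mean(),q[t].min(0),q[t].max(0))
print('low',q[~t].mean(0),q[~t].min(0))
# head top
k=(P[...,2]>.08)&(P[...,2]<.088)&(h[...,1]<40)&(np.mgrid[0:400,0:640][1]<290)&(np.mgrid[0:400,0:640][0]<250)
c=max(cv2.findContours(k.astype(np.uint8),0,1)[0],key=cv2.contourArea); (cu,cv_),r=cv2.minEnclosingCircle(c); print(cu,cv_,r,ray(d,cu,cv_,.084))
cv2.imwrite('pics/w1z.png',cv2.resize(d['image'][150:300,180:350],None,fx=4,fy=4))
E
```

```text
597 0.2906264286496618 [ 0.61077916 -0.16769299  0.11154415] 259.0869565217391 225.29710144927537 [ 0.60147235 -0.17382067  0.10017135] [ 0.68559822 -0.14266262  0.29062643]
low [ 0.59162803 -0.17538469  0.0914823 ] [ 0.57567273 -0.18468937  0.0881531 ]
238.51612854003906 216.3225860595703 40.83236312866211 [ 0.5925442 -0.156569   0.084    ]
```

View pics/w1z.png

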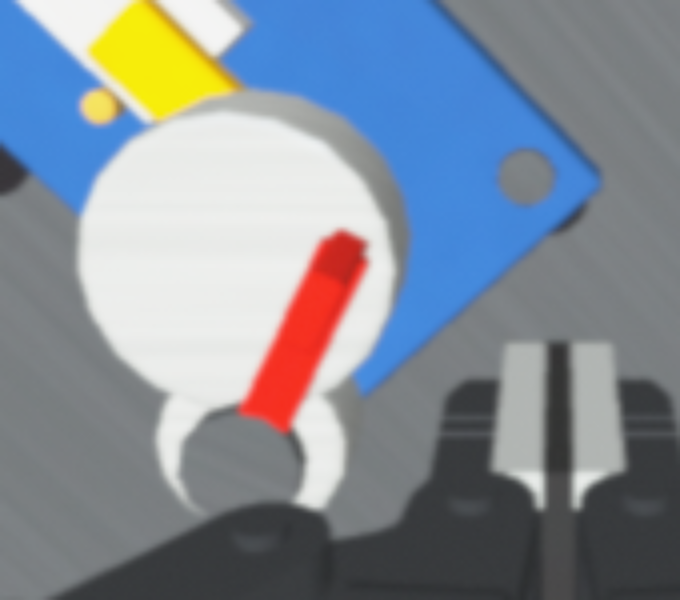

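Call:
move_arm(
  commands=[
    [[0.003,-0.003,0.03],0],
    [[0.003,-0.003,0.05],0],
    [[0.003,-0.003,0.05],0],
    [[-0.01,-0.003,0.05],0],
    [[-0.02,-0.003,0.05],0],
    [[-0.03,-0.003,0.05],0],
    [[-0.04,-0.003,0.05],0],
    [[-0.046,-0.003,0.05],0],
    [[-0.051,-0.003,0.05],0],
    [[-0.054,-0.003,0.05],0],
  ],
)

```text
time: 3.08
eef_pos: [0.6043, -0.1578, 0.1015]
ee_rot: [0.0, 0.937, -0.35, 0.0]
ft_force: [1.1, -0.3, 2.6]
gripper_width: 0.0002
```

```bash
python3 - <<'E'
from h import *
go(*hf(0,-.004),.096,-41)
d=snap('wrist','w2')
cv2.imwrite('pics/w2z.png',cv2.resize(d['image'][130:330,180:400],None,fx=3,fy=3))
E
```

```text
shift [-0.0114  0.0008  0.0055] roll -0.0 yaw -41.0 tcp [ 0.6043 -0.1578  0.1015] F [ 1.1 -0.3  2.6] t 3.075 j [-0.43  0.69  1.54 -0.    0.91  0.28]
```

View pics/w2z.png

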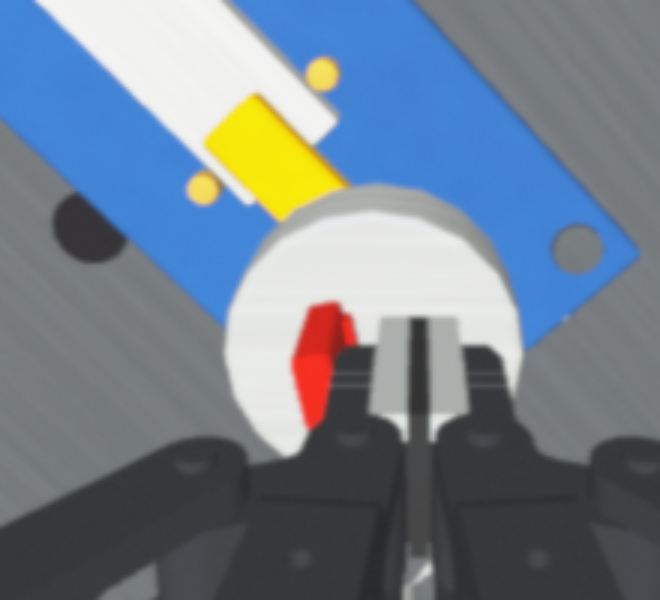

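The lever has been pushed past the middle. The tab is now left of the closed fingers, at about (322,345) in the zoom. I'll push on to the stop.

Call:
move_arm(
  commands=[
    [[-0.004,0.0,0],0],
    [[-0.007,0,0],0],
    [[-0.01,0,0],0],
    [[-0.012,0,0],0],
    [[-0.012,0,0],0],
  ],
)

```text
time: 3.75
eef_pos: [0.5951, -0.1499, 0.1012]
ee_rot: [-0.0, 0.937, -0.35, -0.0]
ft_force: [2.0, -1.1, 0.7]
gripper_width: -0.0004
```

```bash
cat > lev.py <<'E'
from h import *
import sys
d=snap('wrist',sys.argv[1]); P=cloud(d); h=cv2.cvtColor(d['image'],cv2.COLOR_BGR2HSV)
m=((h[...,0]<8)|(h[...,0]>172))&(h[...,1]>150); X=np.linalg.norm(P[...,:2]-B,axis=-1)<.045; m&=X
q=P[m]; t=(q[:,2]>.104)&(q[:,2]<.118); print(m.sum(),q[t].mean(0))
p=q[t].mean(0)[:2]-hf(0,.038); print('lever', (np.arctan2(p[1],p[0])-(th+np.pi)))
go(*hf(0,0),.2,-41)
cv2.imwrite('pics/%sz.png'%sys.argv[1],cv2.resize(d['image'][100:330,150:420],None,fx=2.5,fy=2.5))
E
python3 lev.py w3
```

```text
436 [ 0.57941842 -0.13820962  0.1102833 ]
lever 0.4572898375375076
shift [ 0.0008  0.0047 -0.0988] roll -0.0 yaw -41.0 tcp [ 0.5951 -0.1499  0.1012] F [ 0.7 -1.4 -0.4] t 3.8 j [-0.43  0.68  1.57  0.    0.9   0.29]
```

View pics/w3z.png

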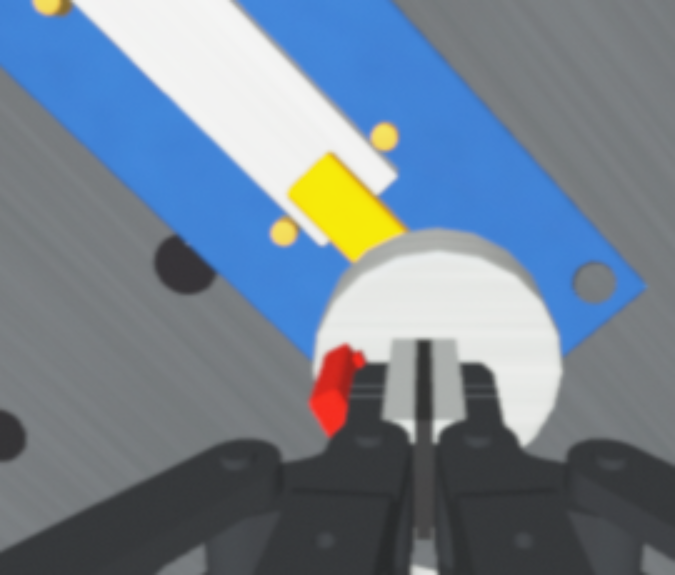

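The lever reads about 0.46 rad, close to its stop. I'll nudge a little more, then back off and lift.

Call:
move_arm(
  commands=[
    [[-0.002,0.0,0],0],
    [[-0.004,0,0],0],
    [[-0.004,0,0],0],
    [[0.004,0,0],0],
    [[0.01,0,0],0],
    [[0.01,0,-0.04],0],
    [[0.01,0,-0.07],0],
    [[0.01,0,-0.07],0],
  ],
  fingers=0,
)

```text
time: 4.8
eef_pos: [0.6038, -0.1568, 0.1735]
ee_rot: [0.0, 0.937, -0.35, 0.002]
ft_force: [0.1, 0.1, -0.3]
gripper_width: -0.0
```

```bash
python3 lev.py w4;python3 - <<'E'
from h import *
go(*hf(0,.15),.17,-41)
E
```

```text
583 [ 0.57915434 -0.14177624  0.11051543]
lever 0.4418551413329097
shift [-0.0091  0.0048 -0.0282] roll -0.0 yaw -41.0 tcp [ 0.6026 -0.1564  0.1718] F [0.3 0.1 0.2] t 4.85 j [-0.43  0.59  1.5   0.    1.05  0.28]
shift [-0.009   0.1548  0.0018] roll -0.0 yaw -41.0 tcp [ 0.6026 -0.1564  0.1718] F [0.3 0.1 0.2] t 4.85 j [-0.43  0.59  1.5   0.    1.05  0.28]
```

View pics/w4.png

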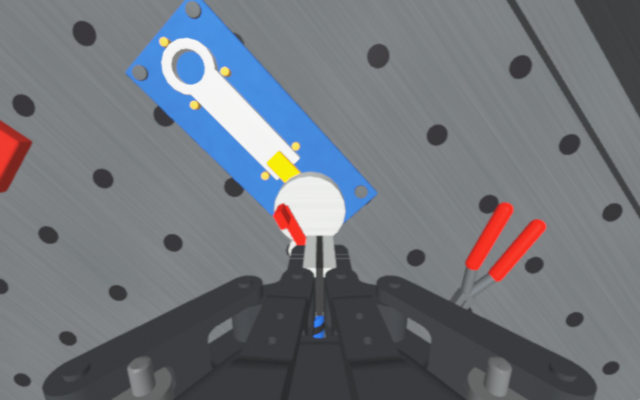

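The lever now sits on the other side: tab at about (282,215), left of the head in this view. Next I'll move over the handle with the fingers open.

Call:
move_arm(
  commands=[
    [[-0.009,0.06,0],0],
    [[-0.009,0.12,0],0],
    [[-0.009,0.155,0],0],
    [[-0.009,0.155,0],0],
    [[-0.009,0.155,0],0],
  ],
  fingers=0.085,
)

```text
time: 5.48
eef_pos: [0.4938, -0.2666, 0.1702]
ee_rot: [-0.001, 0.936, -0.351, -0.001]
ft_force: [-0.1, -0.6, 0.1]
gripper_width: 0.085
```

```bash
python3 - <<'E'
from h import *
go(*hf(0,.15),.046,-41)
d=snap('wrist','w5'); P=cloud(d); h=cv2.cvtColor(d['image'],cv2.COLOR_BGR2HSV)
m=(h[...,0]>95)&(h[...,0]<125)&(h[...,1]>150)&(P[...,2]>.055)&(P[...,2]<.095); q=P[m]
print(m.sum(),q.mean(0)); r=q[:,:2]-B; 
U=hf(0,1)-B;N=hf(1,0)-B
print(np.polyfit(r@U,r@N,1),(r@U).min(),(r@U).max())
E
```

```text
shift [0.001  0.0002 0.1242] roll -0.1 yaw -41.1 tcp [ 0.4938 -0.2666  0.1702] F [-0.1 -0.6  0.1] t 5.475 j [-0.69  0.52  1.65  0.    0.97  0.02]
3639 [ 0.48342494 -0.28107815  0.08279114]
[-0.00535888  0.00187309] 0.10767713153573039 0.23664723784837113
```

View pics/w5.png

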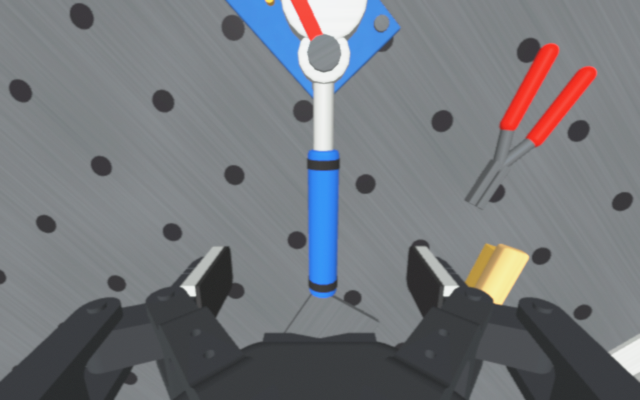

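Call:
move_arm(
  commands=[
    [[0.001,0,0.06],0],
    [[0.001,0,0.118],0],
    [[0.001,0,0.118],0],
    [[0.001,0,0.118],0],
    [[0.001,0,0.118],0],
  ],
)

```text
time: 6.15
eef_pos: [0.4969, -0.2692, 0.0563]
ee_rot: [0.001, 0.937, -0.35, 0.003]
ft_force: [-0.7, -0.4, -0.6]
gripper_width: 0.0849
```

Call:
move_arm(
  commands=[
    [[0,0,0],0],
    [[0,0,0],0],
    [[0,0,0],0],
    [[0,0,0],0],
  ],
  fingers=0.036,
  force=20,
)

```text
time: 6.65
eef_pos: [0.4949, -0.2683, 0.0535]
ee_rot: [0.0, 0.937, -0.351, 0.0]
ft_force: [-0.2, -0.0, -0.2]
gripper_width: 0.0358
```

```bash
python3 - <<'E'
from h import *
d=dict(np.load('pics/top0.npz')); h=cv2.cvtColor(d['image'],cv2.COLOR_BGR2HSV)
m=(h[...,0]>14)&(h[...,0]<30)&(h[...,1]>90); m[:,:430]=0; m[:,495:]=0;m[:160]=0;m[240:]=0
c=max(cv2.findContours(m.astype(np.uint8),0,1)[0],key=cv2.contourArea)
for p in cv2.boxPoints(cv2.minAreaRect(c)): q=ray(d,*p,.036)[:2]; print(q,np.linalg.norm(q-B))
go(*hf(0,.15),.053,-41)
# arc rows: 9 deg per row
o=bot.get_obs(); q=np.array(o['ee_rot']);Rm=R.from_quat(q[[1,2,3,0]]).as_matrix()
for k in range(1,11):
    p=hf(0,.15,th+np.radians(7*k)); print(k,(Rm.T@(np.r_[p,.053]-o['eef_pos'])).round(4))
print(bot.get_obs()['gripper_width'])
E
```

```text
[ 0.59130138 -0.42467221] 0.27067532842314185
[ 0.61220969 -0.45866561] 0.3052960475767694
[ 0.42287862 -0.56906332] 0.4484226910789569
[ 0.40270923 -0.53533911] 0.4260023736433704
shift [-0.0012 -0.0003  0.0005] roll -0.0 yaw -41.0 tcp [ 0.4949 -0.2683  0.0535] F [-0.2 -0.  -0.2] t 6.65 j [-0.7   0.71  1.72  0.    0.71  0.02]
1 [ 0.0171 -0.0015  0.0005]
2 [ 0.0351 -0.0048  0.0005]
3 [ 0.0525 -0.0103  0.0005]
4 [ 0.0692 -0.018   0.0005]
5 [ 0.0848 -0.0275  0.0005]
6 [ 0.0991 -0.0389  0.0005]
7 [ 0.112  -0.052   0.0005]
8 [ 0.1231 -0.0666  0.0005]
9 [ 0.1324 -0.0823  0.0005]
10 [ 0.1397 -0.0991  0.0005]
0.035754492889926166
```

Call:
move_arm(
  commands=[
    [[0.017,-0.001,0],-7],
    [[0.035,-0.005,0],-14],
    [[0.052,-0.01,0],-21],
    [[0.069,-0.018,0],-28],
    [[0.085,-0.027,0],-35],
    [[0.099,-0.039,0],-42],
    [[0.112,-0.052,0],-49],
    [[0.123,-0.067,0],-56],
    [[0.132,-0.082,0],-63],
    [[0.132,-0.082,0],-63],
  ],
)

```text
time: 7.9
eef_pos: [0.6485, -0.2934, 0.0528]
ee_rot: [0.0, 0.982, 0.19, -0.0]
ft_force: [-1.5, -1.0, 0.1]
gripper_width: 0.0361
```

```bash
cat > dog.py <<'E'
from h import *
import sys
t=np.radians(float(sys.argv[2])); go(*hf(0,.15,t),.053,float(sys.argv[2])+90)
d=snap('top',sys.argv[1]); im=d['image']
cv2.imwrite('pics/%sz.png'%sys.argv[1],cv2.resize(im[130:240,270:425],None,fx=5,fy=5,interpolation=cv2.INTER_CUBIC))
h=cv2.cvtColor(im,cv2.COLOR_BGR2HSV); m=(h[...,0]>20)&(h[...,0]<35)&(h[...,1]>150); m[:,:300]=0; m[:,380:]=0
m[:145]=0;m[215:]=0
c=max(cv2.findContours(m.astype(np.uint8),0,1)[0],key=cv2.contourArea); v,u=cv2.moments(c)['m01'],cv2.moments(c)['m10']; a=cv2.moments(c)['m00']
p=ray(d,u/a,v/a,.038)[:2]-B; print('dog ang',np.arctan2(p[1],p[0])-np.arctan2(.9994,-.0336),p)
E
python3 dog.py t1 -68; python3 lev.py w6
```

```text
shift [ 0.0004 -0.0001 -0.0002] roll -0.0 yaw 22.0 tcp [ 0.6485 -0.2934  0.0528] F [-1.5 -1.   0.1] t 7.9 j [-0.58  0.85  1.31 -0.    0.98 -0.96]
0 [nan nan nan]
lever nan
shift [ 0.0006 -0.1496 -0.147 ] roll 62.9 yaw 21.9 tcp [ 0.6476 -0.293   0.0528] F [-0.6 -1.4  0.1] t 8.0 j [-0.58  0.85  1.31 -0.    0.98 -0.96]Traceback (most recent call last):
  File "dog.py", line 8, in <module>
    c=max(cv2.findContours(m.astype(np.uint8),0,1)[0],key=cv2.contourArea); v,u=cv2.moments(c)['m01'],cv2.moments(c)['m10']; a=cv2.moments(c)['m00']
ValueError: max() iterable argument is empty
lev.py:5: RuntimeWarning: Mean of empty slice.
  q=P[m]; t=(q[:,2]>.104)&(q[:,2]<.118); print(m.sum(),q[t].mean(0))
  ret = um.true_divide(
lev.py:6: RuntimeWarning: Mean of empty slice.
  p=q[t].mean(0)[:2]-hf(0,.038); print('lever', (np.arctan2(p[1],p[0])-(th+np.pi)))
```

View pics/t1z.png

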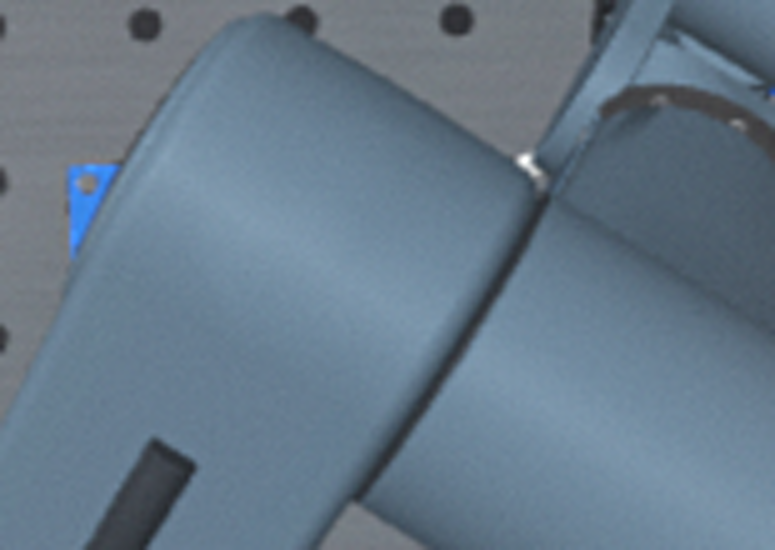

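View pics/w6.png

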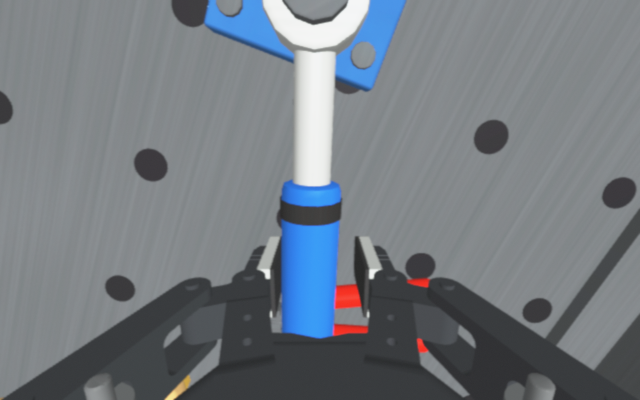

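The top view is blocked by the arm. The wrist view shows the handle at (312,250) moving along between the fingers. I'll check the dog with the scene camera.

```bash
cat > sc.py <<'E'
from h import *
import sys
d=snap('scene',sys.argv[1]); im=d['image']
cv2.imwrite('pics/%sz.png'%sys.argv[1],cv2.resize(im[140:260,240:380],None,fx=5,fy=5,interpolation=cv2.INTER_CUBIC))
h=cv2.cvtColor(im,cv2.COLOR_BGR2HSV); m=(h[...,0]>20)&(h[...,0]<35)&(h[...,1]>150); P=cloud(d)
m&=(np.linalg.norm(P[...,:2]-B,axis=-1)<.07)&(P[...,2]>.025)&(P[...,2]<.045)
q=P[m]; print(m.sum()); t=q[q[:,2]>.036] if (q[:,2]>.036).any() else q
p=t.mean(0)[:2]-B; print('dog ang',(np.arctan2(p[1],p[0])-np.arctan2(.9994,-.0336)+np.pi)%(2*np.pi)-np.pi,p)
E
python3 sc.py s1
```

```text
62
dog ang 0.9173021203965979 [-0.02835744  0.02023978]
```

View pics/s1z.png

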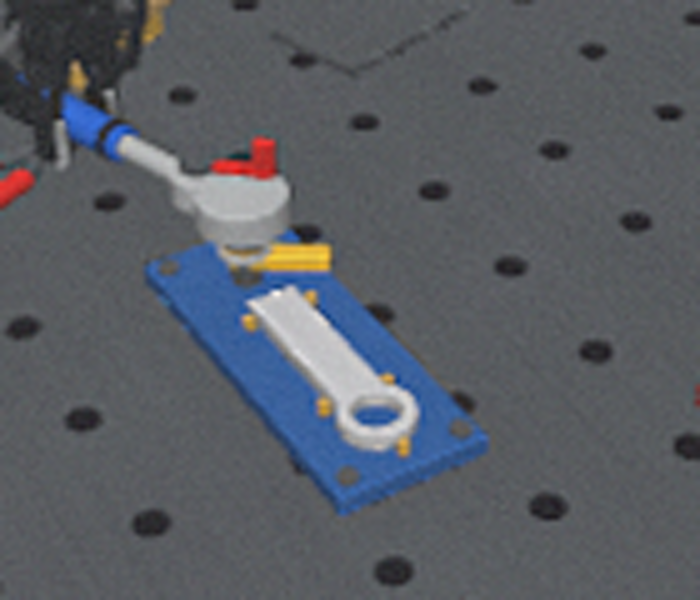

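The dog at about (290,257) in the zoom has turned about 0.9 rad. It needs about 30° more.

```bash
python3 - <<'E'
from h import *
o=bot.get_obs(); q=np.array(o['ee_rot']);Rm=R.from_quat(q[[1,2,3,0]]).as_matrix()
for k in range(1,6):
    p=hf(0,.15,np.radians(-68+6.4*k)); print(k,(Rm.T@(np.r_[p,.053]-o['eef_pos'])).round(4))
E
```

```text
1 [ 0.0178 -0.0003 -0.0001]
2 [ 0.0343 -0.0031 -0.0001]
3 [ 0.0504 -0.0078 -0.0001]
4 [ 0.0659 -0.0142 -0.0001]
5 [ 0.0806 -0.0223 -0.0001]
```

Call:
move_arm(
  commands=[
    [[0.017,-0.001,0],-6.4],
    [[0.034,-0.003,0],-12.8],
    [[0.05,-0.008,0],-19.2],
    [[0.066,-0.014,0],-25.6],
    [[0.08,-0.022,0],-32],
    [[0.08,-0.022,0],-32],
    [[0.08,-0.022,0],-32],
  ],
)

```text
time: 8.93
eef_pos: [0.7135, -0.2426, 0.0531]
ee_rot: [-0.001, 0.892, 0.453, -0.0]
ft_force: [-1.5, 0.1, -0.4]
gripper_width: 0.036
```

```bash
python3 sc.py s2; python3 -c "
from h import *
go(*B,.1,-41)"
```

```text
47
dog ang 1.4775077466274382 [-0.03629876  0.00216892]
shift [ 0.0003 -0.1502 -0.0468] roll 94.8 yaw 53.8 tcp [ 0.7137 -0.2428  0.0531] F [-0.5 -0.   0.4] t 8.975 j [-0.48  0.9   1.18  0.    1.06 -1.42]
```

View pics/s2z.png

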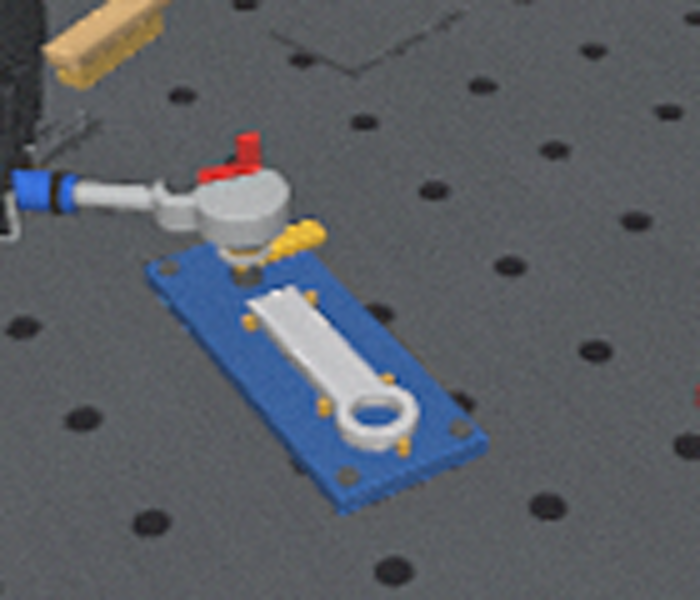

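The dog is now sideways at about (295,238), turned roughly 1.45 rad, and the bar end is uncovered. I'll open the fingers, lift, and move to the bar.

Call:
move_arm(
  commands=[
    [[0,0,0],0],
    [[0,0,0],0],
    [[0,0,-0.05],0],
    [[0,0,-0.11],0],
    [[0,0,-0.15],0],
    [[0,0,-0.15],0],
  ],
  fingers=0.06,
)

```text
time: 9.72
eef_pos: [0.7171, -0.244, 0.2093]
ee_rot: [0.004, 0.891, 0.454, 0.003]
ft_force: [0.8, 1.2, 0.1]
gripper_width: 0.06
```

```bash
python3 -c "
from h import *
go(.5892,-.054,.2,1.9)"
```

```text
shift [ 0.0783 -0.2153  0.0071] roll 52.1 yaw 54.0 tcp [ 0.7171 -0.244   0.2093] F [0.8 1.2 0.1] t 9.725 j [-0.48  0.73  1.08  0.    1.32 -1.42]
```

Call:
move_arm(
  commands=[
    [[0.02,-0.05,0],10],
    [[0.04,-0.1,0],20],
    [[0.06,-0.15,0],30],
    [[0.075,-0.2,0],40],
    [[0.078,-0.215,0],50],
    [[0.078,-0.215,0],52],
    [[0.078,-0.215,0],52],
    [[0.078,-0.215,0],52],
  ],
  fingers=0.034,
)

```text
time: 10.72
eef_pos: [0.587, -0.0541, 0.203]
ee_rot: [0.0, 1.0, 0.017, 0.0]
ft_force: [-0.2, -0.6, -0.8]
gripper_width: 0.0339
```

```bash
python3 - <<'E'
from h import *
go(.5892,-.054,.1,1.9)
d=snap('wrist','w7'); P=cloud(d); o=bot.get_obs()
h=cv2.cvtColor(d['image'],cv2.COLOR_BGR2HSV)
near=(d['depth']>0)&(d['depth']<.2)
q=P[near]-o['eef_pos']; k=np.linalg.norm(q[:,:2],axis=1)<.045; q=q[k]; print('lowest rel tcp',np.percentile(q[:,2],[0,1,5,20]), k.sum())
# bar: bright low-sat on z~.027
b=(h[...,1]<40)&(h[...,2]>150)&(abs(P[...,2]-.027)<.006)
c=max(cv2.findContours(b.astype(np.uint8),0,1)[0],key=cv2.contourArea); print(cv2.minAreaRect(c))
q=P[b]; q=q[(q[:,1]>-.1)&(q[:,1]<-.02)]; print(len(q),np.polyfit(q[:,1],q[:,0],1),q.mean(0),q.min(0),q.max(0))
e=max(cv2.findContours(b.astype(np.uint8),2,1)[0],key=cv2.contourArea)
cs,hi=cv2.findContours(b.astype(np.uint8),2,1)
for c,hh in zip(cs,hi[0]):
    if hh[3]>=0 and cv2.contourArea(c)>200:
        (u,v),r=cv2.minEnclosingCircle(c); print('hole',u,v,r,ray(d,u,v,.027))
# top view eye
E
```

```text
shift [ 2.10e-03 -1.00e-04  1.03e-01] roll 0.1 yaw 2.0 tcp [ 0.587  -0.0541  0.203 ] F [-0.2 -0.6 -0.8] t 10.725 j [-0.28  0.51  1.55 -0.    1.07 -0.32]
lowest rel tcp [0.0005596  0.01023353 0.02707902 0.0552115 ] 31167
((322.0, 170.0), (136.0, 44.0), 90.0)
2015 [-0.04749233  0.5866641 ] [ 0.58944909 -0.05864084  0.02734689] [ 0.56512478 -0.09999787  0.02235685] [ 0.61161056 -0.02002563  0.0295971 ]
hole 322.2037048339844 125.24073791503906 15.346336364746094 [0.58708242 0.00543273 0.027     ]
```

View pics/w7.png

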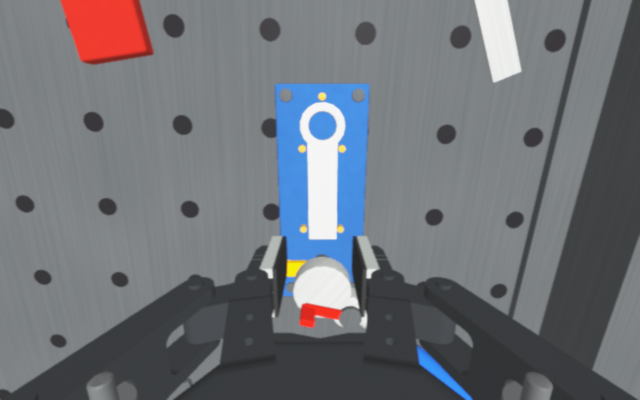

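The wrist view shows the bar straight ahead, with the eye at (322,125), the shank end at (322,240), and the fingers set at 34 mm. I'll check the height of the finger tips.

```bash
python3 - <<'E'
from h import *
d=dict(np.load('pics/w7.npz')); P=cloud(d); z=np.array([.587,-.054,.203])
for v in range(228,300,8): print(v,[(u,tuple(((P[v,u]-z)*1000).round(0).astype(int))) for u in (266,274,282,358,366,374)])
print(ray(d,322,240,.027),ray(d,322.5,102,.027), ray(d,307,200,.027),ray(d,338,200,.027))
E
```

```text
228 [(266, (np.int64(-65), np.int64(-68), np.int64(-203))), (274, (np.int64(-55), np.int64(-67), np.int64(-202))), (282, (np.int64(-43), np.int64(-61), np.int64(-187))), (358, (np.int64(47), np.int64(-58), np.int64(-188))), (366, (np.int64(59), np.int64(-63), np.int64(-202))), (374, (np.int64(70), np.int64(-64), np.int64(-203)))]
236 [(266, (np.int64(-66), np.int64(-79), np.int64(-204))), (274, (np.int64(-24), np.int64(10), np.int64(5))), (282, (np.int64(-20), np.int64(10), np.int64(6))), (358, (np.int64(18), np.int64(12), np.int64(6))), (366, (np.int64(22), np.int64(12), np.int64(6))), (374, (np.int64(70), np.int64(-74), np.int64(-203)))]
244 [(266, (np.int64(-66), np.int64(-90), np.int64(-203))), (274, (np.int64(-23), np.int64(10), np.int64(16))), (282, (np.int64(-19), np.int64(10), np.int64(15))), (358, (np.int64(16), np.int64(12), np.int64(16))), (366, (np.int64(20), np.int64(12), np.int64(16))), (374, (np.int64(71), np.int64(-85), np.int64(-202)))]
252 [(266, (np.int64(-25), np.int64(10), np.int64(23))), (274, (np.int64(-22), np.int64(10), np.int64(23))), (282, (np.int64(-18), n
[... 1187 characters left out ...]
(-19), np.int64(4), np.int64(38))), (282, (np.int64(-18), np.int64(-5), np.int64(24))), (358, (np.int64(16), np.int64(-2), np.int64(27))), (366, (np.int64(17), np.int64(4), np.int64(38))), (374, (np.int64(18), np.int64(12), np.int64(51)))]
292 [(266, (np.int64(-19), np.int64(11), np.int64(56))), (274, (np.int64(-19), np.int64(0), np.int64(38))), (282, (np.int64(-18), np.int64(-9), np.int64(25))), (358, (np.int64(16), np.int64(-5), np.int64(29))), (366, (np.int64(17), np.int64(1), np.int64(39))), (374, (np.int64(17), np.int64(12), np.int64(55)))]
[ 0.59152236 -0.12414612  0.027     ] [0.58655244 0.02852967 0.027     ] [ 0.57299456 -0.07632586  0.027     ] [ 0.60769565 -0.07517387  0.027     ]
```

Call:
move_arm(
  commands=[
    [[0.002,0.002,0.05],0],
    [[0.002,0.002,0.1],0],
    [[0.002,0.002,0.14],0],
    [[0.002,0.002,0.17],0],
    [[0.002,0.002,0.17],0],
    [[0.002,0.002,0.17],0],
  ],
  fingers=0.05,
)

```text
time: 11.52
eef_pos: [0.5894, -0.0556, 0.0341]
ee_rot: [0.0, 1.0, 0.017, 0.001]
ft_force: [-0.1, -0.2, -0.2]
gripper_width: 0.0498
```

```bash
python3 - <<'E'
from h import *
go(.5892,-.056,.015,1.9)
d=snap('wrist','w8')
E
```

```text
shift [-0.0002  0.0004  0.0191] roll 0.1 yaw 2.0 tcp [ 0.5894 -0.0556  0.0341] F [-0.1 -0.2 -0.2] t 11.525 j [-0.28  0.76  1.65  0.    0.72 -0.32]
```

View pics/w8.png

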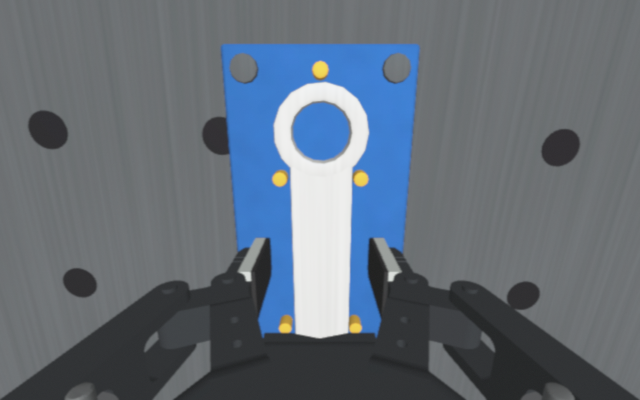

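The bar shank, at (321,250), is centred between the open fingers. I'll go down and close.

Call:
move_arm(
  commands=[
    [[0,0,0.01],0],
    [[0,0,0.019],0],
    [[0,0,0.019],0],
    [[0,0,0.019],0],
  ],
)

```text
time: 12.08
eef_pos: [0.5883, -0.055, 0.0142]
ee_rot: [-0.0, 1.0, 0.017, -0.0]
ft_force: [0.1, -0.0, 0.2]
gripper_width: 0.0502
```

Call:
move_arm(
  commands=[
    [[0,0,0],0],
    [[0,0,0],0],
    [[0,0,0],0],
    [[0,0,0],0],
    [[0,0,0],0],
  ],
  fingers=0.02,
  force=50,
)

```text
time: 12.7
eef_pos: [0.5892, -0.0552, 0.0149]
ee_rot: [0.0, 1.0, 0.017, 0.001]
ft_force: [1.3, -0.2, 5.2]
gripper_width: 0.0307
```

Call:
move_arm(
  commands=[
    [[0,0,-0.006],0],
    [[0,0,-0.015],0],
    [[0,0,-0.035],0],
    [[0,0,-0.07],0],
    [[0,0,-0.12],0],
    [[0,0,-0.13],0],
    [[0,0,-0.13],0],
  ],
)

```text
time: 13.58
eef_pos: [0.5875, -0.0548, 0.1442]
ee_rot: [-0.0, 1.0, 0.017, -0.001]
ft_force: [0.0, 0.2, -2.5]
gripper_width: 0.0308
```

```bash
cat > eye.py <<'E'
from h import *
import sys
d=snap('wrist',sys.argv[1]); P=cloud(d); o=bot.get_obs(); h=cv2.cvtColor(d['image'],cv2.COLOR_BGR2HSV)
zt=o['eef_pos'][2]+.012
b=(h[...,1]<40)&(h[...,2]>150)&(P[...,2]>zt-.03)&(P[...,2]<zt+.02)
cs,hi=cv2.findContours(b.astype(np.uint8),2,1)
for c,hh in zip(cs,hi[0]):
    if cv2.contourArea(c)>400:
        (u,v),r=cv2.minEnclosingCircle(c); print('hole' if hh[3]>=0 else 'out',u,v,r,ray(d,u,v,zt))
print('bar z by y',[(round(y,2),np.median(P[b&(abs(P[...,1]-o['eef_pos'][1]-y)<.004)][:,2]).round(4)) for y in (.02,.04,.06,.08)], 'tcp',o['eef_pos'],o['gripper_width'],o['ft_force'])
E
python3 eye.py w9
```

```text
out 321.0 207.9534912109375 129.14344787597656 [ 0.58616999 -0.02751199  0.15508214]
hole 319.8563232421875 133.26724243164062 35.35926055908203 [0.58448236 0.0065617  0.15508214]
bar z by y [(0.02, np.float64(0.1566)), (0.04, np.float64(0.1565)), (0.06, np.float64(0.1563)), (0.08, np.float64(0.1563))] tcp [ 0.58675903 -0.05465655  0.14308214] 0.030611768246906923 [-0.29930438 -0.47209001 -4.11618901]
```

View pics/w9.png

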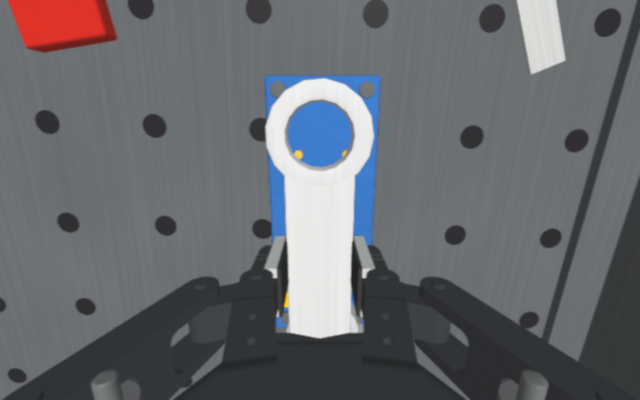

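The bar has been lifted level, with the eye at (320,133). I'll carry it towards the green post.

```bash
python3 - <<'E'
from h import *
go(.4833,.245,.145,1.9)
d=dict(np.load('pics/scene0.npz')); P=cloud(d); h=cv2.cvtColor(d['image'],cv2.COLOR_BGR2HSV)
m=(h[...,0]>45)&(h[...,0]<80)&(h[...,1]>120); X=(abs(P[...,0]-.48)<.05)&(abs(P[...,1]-.306)<.05); m&=X
q=P[m]; print(m.sum(),q[:,2].max(),q[q[:,2]>.055].mean(0)); v,u=np.nonzero(m); i=v.argmin(); us=u[v==v.min()].mean(); print(us,v.min(),ray(d,us,v.min()+.5,.075))
E
```

```text
shift [-0.0931 -0.303  -0.0013] roll 0.1 yaw 2.0 tcp [ 0.5868 -0.0547  0.1431] F [-0.3 -0.5 -4.1] t 13.625 j [-0.28  0.59  1.6  -0.    0.95 -0.32]
108 0.07530004574312543 [0.48278292 0.31127069 0.06670148]
414.5 264 [0.48076253 0.30825209 0.075     ]
```

Call:
move_arm(
  commands=[
    [[-0.015,-0.05,0],0],
    [[-0.031,-0.1,0],0],
    [[-0.046,-0.15,0],0],
    [[-0.062,-0.2,0],0],
    [[-0.077,-0.25,0],0],
    [[-0.088,-0.285,0],0],
    [[-0.093,-0.302,0],0],
    [[-0.093,-0.302,0],0],
    [[-0.093,-0.302,0],0],
    [[-0.093,-0.302,0],0],
  ],
)

```text
time: 14.88
eef_pos: [0.4856, 0.2424, 0.1441]
ee_rot: [0.0, 1.0, 0.016, -0.0]
ft_force: [-0.5, -0.2, -4.0]
gripper_width: 0.0309
```

```bash
cat > post.py <<'E'
from h import *
import sys
d=dict(np.load('pics/%s.npz'%sys.argv[1])); P=cloud(d); h=cv2.cvtColor(d['image'],cv2.COLOR_BGR2HSV)
g=(h[...,0]>45)&(h[...,0]<80)&(h[...,1]>100); q=P[g]; v,u=np.nonzero(g)
t=(q[:,2]>.068)&(q[:,2]<.08); print('green',g.sum(),q[:,2].max(),'top pts',t.sum(),q[t].mean(0), 'px',u[t].mean(),v[t].mean(),ray(d,u[t].mean(),v[t].mean(),.075))
E
python3 eye.py w10; python3 post.py w10; python3 -c "
from h import *
go(.4833,.245,.145,1.9)"
```

```text
out 320.5 207.5 129.57826232910156 [0.48414629 0.27030314 0.15623058]
hole 319.5833435058594 133.8333282470703 35.78932189941406 [0.48266769 0.30360378 0.15623058]
bar z by y [(0.02, np.float64(0.1565)), (0.04, np.float64(0.1564)), (0.06, np.float64(0.1563)), (0.08, np.float64(0.1563))] tcp [0.48561065 0.2424509  0.14423058] 0.030465254443575663 [ 0.04234649 -0.72565943 -3.39704643]
green 269 0.07698736579468529 top pts 210 [0.48032218 0.30729868 0.07249807] px 316.252380952381 121.44285714285714 [0.48034243 0.30734936 0.075     ]
shift [-0.0022 -0.0026 -0.0008] roll -0.0 yaw 1.9 tcp [0.4856 0.2425 0.1442] F [ 0.  -0.7 -3.4] t 14.925 j [ 0.26  0.54  1.72 -0.    0.88  0.22]
```

View pics/w10.png

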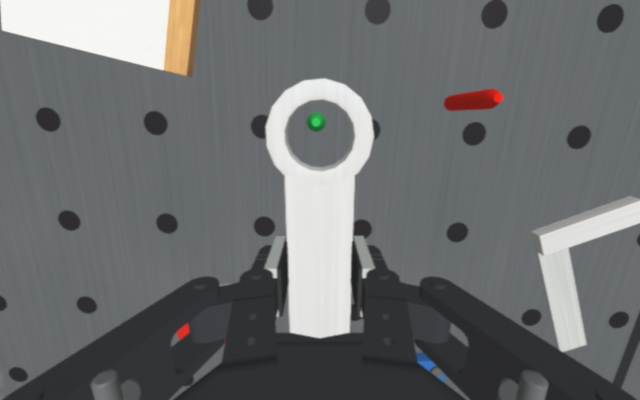

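The green post top shows at (316,121) inside the eye, which is centred at (320,134). A correction of about -2 mm and -4 mm centres it. Then I'll lower partway.

Call:
move_arm(
  commands=[
    [[-0.002,-0.004,0],0],
    [[-0.002,-0.004,0.03],0],
    [[-0.002,-0.004,0.055],0],
    [[-0.002,-0.004,0.075],0],
    [[-0.002,-0.004,0.09],0],
    [[-0.002,-0.004,0.09],0],
    [[-0.002,-0.004,0.09],0],
  ],
)

```text
time: 15.8
eef_pos: [0.4835, 0.2477, 0.0549]
ee_rot: [-0.0, 1.0, 0.017, 0.001]
ft_force: [0.4, -0.1, -3.7]
gripper_width: 0.0304
```

```bash
python3 eye.py w11; python3 post.py w11
```

```text
out 320.5 207.5 129.57826232910156 [0.48193416 0.27566744 0.06709022]
hole 319.70697021484375 133.88372802734375 35.535240173339844 [0.48045051 0.30891701 0.06709022]
bar z by y [(0.02, np.float64(0.0672)), (0.04, np.float64(0.0672)), (0.06, np.float64(0.067)), (0.08, np.float64(0.067))] tcp [0.48360043 0.24774846 0.05509022] 0.030307275694762503 [-0.21576758 -0.89086686 -3.76471093]
green 764 0.1977888549079726 top pts 580 [0.48001783 0.30755349 0.07251721] px 318.6 137.92586206896553 [0.4800148  0.30773429 0.075     ]
```

View pics/w11.png

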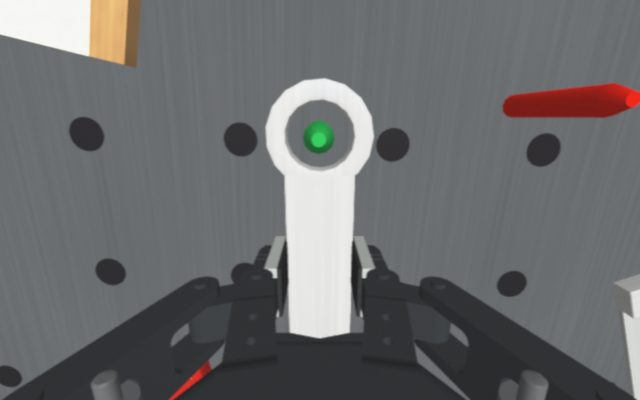

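The post is inside the eye and centred, about 1 mm off. I'll lower to the table.

Call:
move_arm(
  commands=[
    [[0,0,0.02],0],
    [[0,0,0.04],0],
    [[0,0,0.05],0],
    [[0,0,0.053],0],
    [[0,0,0.0535],0],
    [[0,0,0.0535],0],
  ],
)

```text
time: 16.6
eef_pos: [0.4834, 0.2477, 0.0014]
ee_rot: [-0.0, 1.0, 0.017, 0.001]
ft_force: [0.3, -0.1, -3.7]
gripper_width: 0.0305
```

```bash
python3 eye.py w12; python3 post.py w12
```

```text
out 321.0 207.5 129.5966033935547 [0.48205714 0.27558773 0.01339831]
hole 319.0916748046875 138.37521362304688 39.6800537109375 [0.48013347 0.30697361 0.01339831]
bar z by y [(0.02, np.float64(0.0137)), (0.04, np.float64(0.0137)), (0.06, np.float64(0.0135)), (0.08, np.float64(0.0135))] tcp [0.48332804 0.24767094 0.00139831] 0.030572971628035787 [ 0.58067645  0.18421908 -3.178574  ]
green 2075 0.1443305065794595 top pts 1594 [0.47999066 0.30786051 0.07269295] px 318.8764115432873 152.2616060225847 [0.47998047 0.30813389 0.075     ]
```

Call:
move_arm(
  commands=[
    [[0,0,0.001],0],
    [[0,0,0.001],0],
  ],
)

```text
time: 16.9
eef_pos: [0.4831, 0.2476, 0.0]
ee_rot: [-0.0, 1.0, 0.017, 0.0]
ft_force: [0.3, 0.3, -2.6]
gripper_width: 0.0304
```

Call:
move_arm(
  commands=[
    [[0,0,0],0],
    [[0,0,0],0],
    [[0,0,-0.003],0],
    [[0,0,-0.003],0],
    [[0,0,-0.03],0],
    [[0,0,-0.08],0],
    [[0,0,-0.14],0],
    [[0,0,-0.2],0],
    [[0,0,-0.2],0],
  ],
  fingers=0.055,
)

```text
time: 18.02
eef_pos: [0.4862, 0.2486, 0.2051]
ee_rot: [-0.002, 1.0, 0.017, 0.006]
ft_force: [-0.0, 0.3, 0.1]
gripper_width: 0.0549
```

```bash
python3 - <<'E'
from h import *
print(bot.get_obs()); snap('wrist','w13')
d=snap('scene','s3'); cv2.imwrite('pics/s3z.png',cv2.resize(d['image'][140:380,220:470],None,fx=2.4,fy=2.4,interpolation=cv2.INTER_CUBIC))
E
python3 sc.py s4
```

```text
{'time': 18.025, 'joints': array([2.67883524e-01, 4.51092499e-01, 1.66833068e+00, 1.07687144e-05,
       1.01000294e+00, 2.33303437e-01]), 'qd': array([-0.00360664,  0.07495168,  0.08085182, -0.0017927 , -0.02686606,
        0.00067434]), 'tau': array([ 2.02241200e-01, -3.98899233e+01, -1.58736080e+01,  9.92962596e-03,
        1.62381423e-01, -3.53393909e-05]), 'eef_pos': array([0.48620652, 0.24856263, 0.20507242]), 'ee_rot': array([-0.00151295,  0.99983208,  0.01728603,  0.00589209]), 'ft_force': array([-0.04775577,  0.25129338,  0.10574495]), 'wrist_torque': array([-0.01341163, -0.03149084, -0.00029929]), 'gripper_width': 0.054942003732185885}
47
dog ang 1.4725908091069853 [-0.03635196  0.00235154]
```

View pics/w13.png

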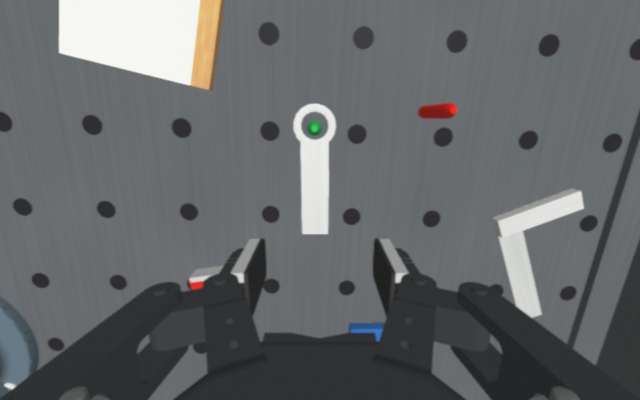

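View pics/s3z.png

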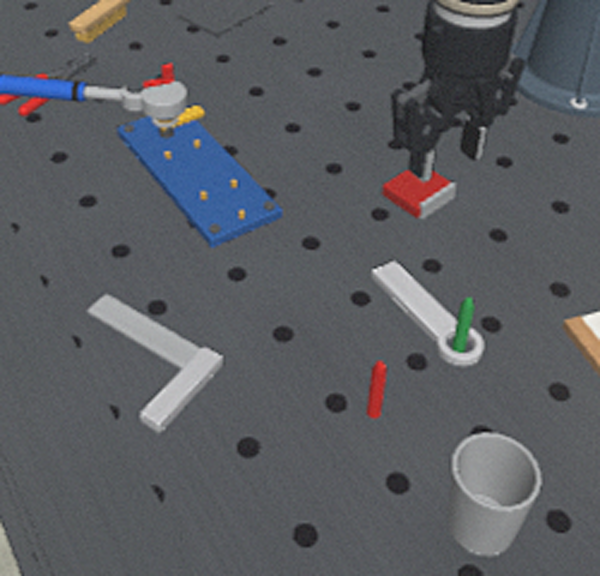

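The bar lies threaded on the green post, with the eye at (314,125) in the wrist view. The tools and the cup look untouched. Some last numeric checks follow.

```bash
python3 - <<'E'
from h import *
d=dict(np.load('pics/w13.npz'));P=cloud(d);h=cv2.cvtColor(d['image'],cv2.COLOR_BGR2HSV)
b=(h[...,1]<40)&(h[...,2]>150)
for v0 in (108,150,190,225): 
    k=b[v0-2:v0+3,296:334]; print(v0,np.median(P[v0-2:v0+3,296:334][k],0).round(4))
a=cv2.imread('pics/scene0.png').astype(int); c=cv2.imread('pics/s3.png').astype(int)
m=(abs(a-c).max(2)>45).astype(np.uint8); n,l,s,ce=cv2.connectedComponentsWithStats(m)
print([tuple(x) for x in s[1:] if x[4]>15])
# lever from scene
d=optics.get_image('scene');P=cloud(d);h=cv2.cvtColor(d['image'],cv2.COLOR_BGR2HSV)
r=((h[...,0]<8)|(h[...,0]>172))&(h[...,1]>150)&(np.linalg.norm(P[...,:2]-B,axis=-1)<.05)&(P[...,2]>.099)&(P[...,2]<.115)
bl=(h[...,0]>95)&(h[...,0]<125)&(h[...,1]>150)&(P[...,2]>.06)&(P[...,2]<.1)&(np.linalg.norm(P[...,:2]-B,axis=-1)<.25)
g=P[bl].mean(0)[:2]-B; t=np.arctan2(g[1],g[0]); p=P[r].mean(0)[:2]-(B+.038*np.array([np.cos(t),np.sin(t)]))
print('handle',np.degrees(t),'lever',(np.arctan2(p[1],p[0])-t-np.pi+np.pi)%(2*np.pi)-np.pi, np.linalg.norm(p), r.sum())
E
```

```text
108 [0.4791 0.3259 0.0122]
150 [0.4804 0.281  0.0124]
190 [0.4823 0.2346 0.0124]
225 [0.4841 0.1911 0.0122]
[(np.int32(324), np.int32(0), np.int32(11), np.int32(9), np.int32(51)), (np.int32(376), np.int32(0), np.int32(34), np.int32(70), np.int32(1259)), (np.int32(406), np.int32(0), np.int32(27), np.int32(39), np.int32(350)), (np.int32(452), np.int32(0), np.int32(6), np.int32(12), np.int32(45)), (np.int32(507), np.int32(0), np.int32(106), np.int32(146), np.int32(7622)), (np.int32(434), np.int32(7), np.int32(16), np.int32(15), np.int32(75)), (np.int32(446), np.int32(6), np.int32(54), np.int32(75), np.int32(851)), (np.int32(328), np.int32(9), np.int32(16), np.int32(6), np.int32(30)), (np.int32(332), np.int32(17), np.int32(12), np.int32(3), np.int32(19)), (np.int32(322), np.int32(18), np.int32(30), np.int32(45), np.int32(699)), (np.int32(425), np.int32(22), np.int32(6), np.int32(12), np.int32(41)), (np.int32(427), np.int32(35), np.int32(9), np.int32(15), np.int32(57)), (np.int32(439), np.int32(54), np.int32(6), np.int32(12), np.int32(25)), (np.int32(405), np.int32(60), np.int32(9), np.in
[... 1170 characters left out ...]
(8), np.int32(10), np.int32(33)), (np.int32(215), np.int32(171), np.int32(64), np.int32(15), np.int32(421)), (np.int32(424), np.int32(172), np.int32(8), np.int32(8), np.int32(18)), (np.int32(412), np.int32(174), np.int32(13), np.int32(32), np.int32(166)), (np.int32(383), np.int32(180), np.int32(10), np.int32(22), np.int32(68)), (np.int32(398), np.int32(180), np.int32(7), np.int32(8), np.int32(25)), (np.int32(289), np.int32(184), np.int32(35), np.int32(46), np.int32(531)), (np.int32(390), np.int32(203), np.int32(11), np.int32(13), np.int32(79)), (np.int32(375), np.int32(249), np.int32(47), np.int32(43), np.int32(588))]
handle -36.26500017186063 lever 0.43225701534856364 0.04484262964547004 17
```

```bash
python3 -c "
from h import *
print(workorder.hand_in())"
```

```text
the job is handed in; nothing more can be done
None
```

The job is done and handed in at about 18 s on the robot's clock. I flipped the lever to loosen, turned the bolt with the ratchet handle only, lifted the bar out, threaded its eye onto the green post and let go.

What the last checks showed:
- **Dog:** the cameras put it at about 1.47 rad, so it is clear of the bar.
- **Lever:** it measured 0.43 to 0.46 rad, above the 0.3 needed but a little short of the 0.48 stop. The tab was partly hidden in those views. I pushed 4 mm further after the 0.46 reading, without a clear force rise to confirm it hit the stop.
- **Bar:** its top is level at 12.2 to 12.4 mm along its whole length, which is flat on the table. The green post stands inside the eye and the gripper is clear above it.
- **Bystanders:** comparing scene pictures from before and after showed no change at the try square, brush, cup or red post. The only changes near the pliers and magnet block were where the handle and the arm now stand in the picture; both look unmoved.

The lever angle was the only check that didn't fully agree. The highest contact force I saw was about 5 N, read at the ends of moves only.

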